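Put the compound bar away in the one empty pocket of the dust-tight caddy

ROBOT

A 6-joint arm with a two-finger parallel gripper is mounted at the origin on a cart in front of the work surface, level with it; the furniture and walls round the work are solid. World frame = base frame: x ahead of the robot, y to its left, z up, the work surface at z = 0. Lengths are in mm, angles in rad, forces in N, time in s.
With the tool pointing down it reaches from about 350 to 875 mm from the base axis. Payload 4.2 kg.
Tool frame: the origin (TCP) lies between the finger pads; the fingertips stand 25 mm ahead of it and the grasp point (between the pads) lies 6 mm ahead of it; z points along the fingers, y is the line along which they close (so a half turn about z gives the same grasp; the last joint's range is limited). The gripper opens to 85 mm and grips with 20 to 120 N. Pads are 22 mm wide; open, the fingers measure 114 mm over their backs; the gripper's body (76 mm by 85 mm) begins 54 mm behind the grasp point. The pads swing forward as they close: fully open they stand 13 mm farther back than shut.
Start: joints at [1.55, 0.385, 0.008, 0, -1.194, -0.259], TCP at [172.57, 600.682, 256.312] pointing down, gripper open.
Joint ranges: [-3.14, 3.14], [-1.21, 2.06], [-1.07, 1.41], [-3.16, 2.05], [-2.99, -0.16], [-3.1, 3.1]. Speed limits (rad/s): [2.79, 2.79, 3.14, 3.14, 3.14, 3.14].

INTERFACE

Orientations are given as a unit quaternion [x, y, z, w].
In Python, from bench import read_state, get_image, job_done gives the robot as it stands.
- The arm moves only by the tool play_rows, never from a script. Its argument "series" is a list of rows, each a list of 6 numbers: the shift along the world's x, y, z in mm, then the turn, a rotation vector about the world's x, y, z in units of 6 degrees (1.0 is 6 degrees). A call has 1 to 20 rows; each row shifts and turns the commanded pose from where the row before left it; what a row does not reach is not made up. A row lasts 1/12 s, in which the tool goes at most 41.7 mm and 7.16 degrees, less where a joint would pass 70% of its speed; a pose out of reach is approached as far as the arm can. A call is refused whole if a number of a shift passes 41.7 or a number of a turn 1, either way. A call with a gripper value outside its range is refused whole. "gripper" is the opening, from 0 (shut) to 1 (fully open), set as the call begins (left out, the last holds). The fingers move at their own pace and stop on an object; the grip force is fixed at half the most. Time passes only in rows, so rows that do not move let the fingers close. It gives the time, the measured TCP pose, the force, the opening and the grip force at its end, in the units of the state.
- read_state(): the state, without advancing time (a new reading comes with each control period).
- get_image(name): name is "scene" or "side" or "wrist"; returns a dict with "image" (400x640x3 uint8, red, green, blue), "fx", "fy", "cx", "cy" (pixels), "eye" and "rotation" of the camera in the world. Camera axes: x right, y down, z forward; pixel columns grow to the right and rows downward; lengths in mm; the calibration is good to about 2 mm. A picture is of the moment at which its call begins. There is no depth.
- job_done(): hands the job in; it is judged then, once.
The state is a dict: "clock": time; "joints": joint angles; "joint_vel": joint speeds; "joint_efforts": joint torques, N m; "position": TCP position; "ee_rot": TCP orientation; "contact_force": force on the tool from outside, world axes, zero at the start; "wrist_torque": the same for the moment, N m; "gripper_width": finger opening in mm; "grasp_force": force on a finger pad.
Only numpy, scipy, OpenCV 4.12 (cv2) and the standard library are available. Lean on these libraries where they do the work, as an engineer would, in place of code of your own. Each camera call takes 0.05 s, during which the arm holds its last target. There are 200 camera calls.

TASK

Put the bar of polishing compound that was left lying in the catch drawer back into the caddy, so that no filings get on it: only one of the five pockets is empty, and the sprung dust leaves hide which, so feel for it. Lay the bar flat on the floor of that pocket, right side up, with all the leaves shut again, and do not knock the felt wheel, the tin or the ring clamp about.

Things in the scene. Friction and masses are not known exactly. Their poses are not given: they have to be found in the camera images.
- compound_bar: loose bar of polishing compound, the one to put away: brown brick 56 mm long (its x), 24 mm wide (y), 30 mm high (z), cardboard sleeve round its -x half; its last 14 mm at +x are worn 6 mm lower. About 0.11 kg. Lies flat on the drawer's floor. Origin: centre of the underside. Gripped across its length (56 mm), bar and fingers fit through a pocket's mouth together.
- compound_caddy: fixed grey steel caddy, 140 mm (x) by 204 mm (y), its top 60 mm above its underside. Origin: centre of the underside, z up. Five like pockets in a row along y, 40 mm apart, long way along x. Each mouth 128 x 32 mm; the pocket below 132 x 36 mm; its floor 5 mm above the caddy's underside (55 mm below the top). Every mouth is shut by two sprung leaves.
- pocket_1 (a point): centre of the mouth of pocket 1 (at the caddy's +y end), level with the caddy's top, axes as the caddy's. Its leaves are 2 mm thick and 16 mm long, hinged on the mouth's long edges 4 mm below the top, meeting in the middle. A bar pushed straight down parts them with 1 to 3 N in all; they hang beside it leaving 32 mm between them, and spring shut once bar and fingers are clear.
- pocket_2 (a point): the same point of pocket 2, next to 1. Four pockets, others each time, hold a bar like the loose one, 27 to 30 mm high, flat on the floor: a bar pushed in there stops hard with its underside 25 to 28 mm below the caddy's top. In the empty pocket it goes on to the floor, 55 mm below the top. Shut leaves look alike over full and empty pockets.
- pocket_3 (a point): the same point of pocket 3, the middle one
- pocket_4 (a point): the same point of pocket 4
- pocket_5 (a point): the same point of pocket 5, at the caddy's -y end
- leaf_1l (a joint): left (+y) leaf of pocket 1: 0 shut, grows to 1.57 rad as the leaf hangs down into the pocket
- leaf_1r (a joint): right (-y) leaf of pocket 1: 0 shut, grows to 1.57 rad as the leaf hangs down into the pocket
- leaf_2l (a joint): left (+y) leaf of pocket 2: 0 shut, grows to 1.57 rad as the leaf hangs down into the pocket
- leaf_2r (a joint): right (-y) leaf of pocket 2: 0 shut, grows to 1.57 rad as the leaf hangs down into the pocket
- leaf_3l (a joint): left (+y) leaf of pocket 3: 0 shut, grows to 1.57 rad as the leaf hangs down into the pocket
- leaf_3r (a joint): right (-y) leaf of pocket 3: 0 shut, grows to 1.57 rad as the leaf hangs down into the pocket
- leaf_4l (a joint): left (+y) leaf of pocket 4: 0 shut, grows to 1.57 rad as the leaf hangs down into the pocket
- leaf_4r (a joint): right (-y) leaf of pocket 4: 0 shut, grows to 1.57 rad as the leaf hangs down into the pocket
- leaf_5l (a joint): left (+y) leaf of pocket 5: 0 shut, grows to 1.57 rad as the leaf hangs down into the pocket
- leaf_5r (a joint): right (-y) leaf of pocket 5: 0 shut, grows to 1.57 rad as the leaf hangs down into the pocket
- pin_clamp (a point): lower front edge of the red clamp of the bench pin, a fixed post that hangs from the bench over the back of the drawer, between bar and caddy: solid from here to 120 mm higher and back (+x), 20 mm wide. The gripper's body must pass in front (-x) of it. The drawer's front board ends at x = 0.36 and stands 75 mm above the drawer's floor.
- felt_wheel: bystander: felt polishing wheel, 50 mm across, 9 mm high, lying flat; origin: centre of its underside
- tin_wax: bystander: small round lidded tin, 50 mm across, 30 mm high; origin: centre of its underside
- ring_clamp: bystander: wooden ring clamp, 144 mm long (its y), 29 mm wide, 23 mm high, lying; origin: centre of its underside
There are look-alikes about, which are no part of the job. What is shaped like the compound_bar but blue is not meant.

How it is judged:
By the outcome, as a careful person would: the job done as asked, in the order asked, and still so for the second after the job is handed in, with the robot touching nothing.
It also fails if it takes over 51 s, if anything falls off the work surface, if the arm or the gripper's body presses on something with over 40 N, if the wrist force passes 120 N, or if a joint passes its speed limit or range.

## Working session

There is one attempt and no reset: what is moved stays moved. The work goes in short steps, Python scripts to look and compute and a tool call to move; the robot and the scene stay as the last step left them, time stands still between calls to the robot, and variables do not carry over. Pictures are saved under pics/ and viewed, at most 10 in all, crops included, and the job is handed in when it is done.

Besides the shell and the picture viewer there is one more tool, called after "Request:" as name(argument=value, ...), one argument or row to a line, values as JSON. play_rows: Moves the arm, as the interface text tells. Its arguments: {"type":"object","properties":{"series":{"type":"array","items":{"type":"array","items":{"type":"number"}}},"gripper":{"type":"number"}},"required":["series"]}

```bash
mkdir -p pics; cat > h.py <<'E'
import numpy as np, cv2
from bench import read_state, get_image, job_done
def snap(n,f):
    d=get_image(n); cv2.imwrite(f'pics/{f}.png',d['image'][:,:,::-1])
    np.savez(f'pics/{f}.npz',**{k:np.array(v) for k,v in d.items()}); return d
def load(f): return np.load(f'pics/{f}.npz')
def p2w(d,u,v,z):
    r=np.array(d['rotation'])@np.array([(u-d['cx'])/d['fx'],(v-d['cy'])/d['fy'],1]); e=np.array(d['eye'])
    return e+r*(z-e[2])/r[2]
def w2p(d,p):
    c=np.array(d['rotation']).T@(np.array(p)-np.array(d['eye'])); return c[0]/c[2]*d['fx']+d['cx'],c[1]/c[2]*d['fy']+d['cy']
E
python3 - <<'E'
from h import *
for n in('scene','side','wrist'):
    d=snap(n,n+'0'); print(n,d['eye'],d['rotation'],d['fx'],d['cx'],d['cy'])
print(read_state())
a=[cv2.imread(f'pics/{n}0.png') for n in('scene','side')]
E
```

```text
scene [ 195.39449945 -544.56304276  826.16489135] [ 0.90086648 -0.25957076  0.08931947 -0.3362806 ] 410.3704138209353 323.54743384099754 201.04541466604917
side [ 285.00705166 -686.14625485  493.40405301] [ 0.84695028 -0.14591416  0.08908337 -0.50343663] 366.1432152372668 317.65762115149454 199.192532203323
wrist [249.73194539 577.94425783 373.33808918] [-0.59415006  0.78882835  0.12508165 -0.09534212] 312.06137848845555 323.46557717465055 199.35691388374124
{'clock': 0.15, 'joints': array([ 1.54959789e+00,  3.85348792e-01,  6.95384235e-03, -3.40416993e-04,
       -1.19399713e+00, -2.58618132e-01]), 'joint_vel': array([ 0.00016094, -0.00276178,  0.00351728,  0.00184565, -0.00029935,
        0.0008787 ]), 'joint_efforts': array([-1.04808100e-04, -3.92678046e+01,  1.88580215e+01,  4.18863550e+00,
       -3.44251486e-03,  6.65761632e-07]), 'position': array([172.47733502, 600.32096022, 255.4988788 ]), 'ee_rot': array([ 9.90219710e-01, -1.39514389e-01, -6.26111146e-05,  8.10997089e-04]), 'contact_force': array([-0.2580649 , -1.06599678,  0.609649  ]), 'wrist_torque': array([-0.04140293, -0.01260421, -0.02081316]), 'grasp_force': 0.0, 'gripper_width': 85.5183385251843}
```

View pics/scene0.png

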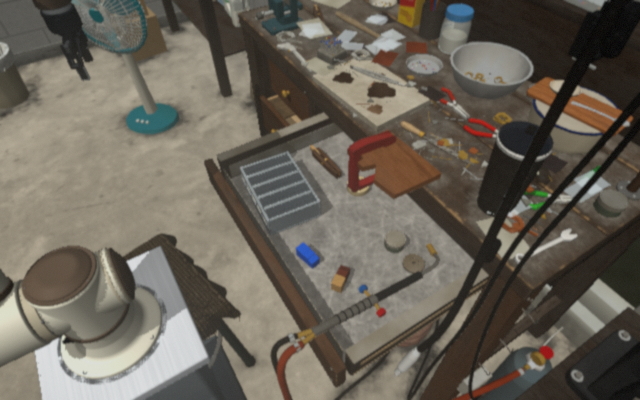

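View pics/side0.png

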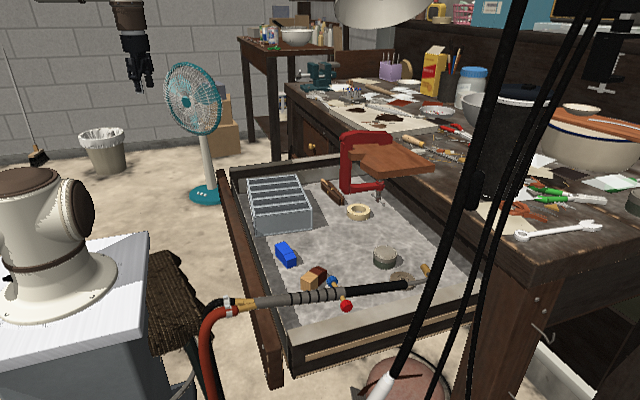

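View pics/wrist0.png

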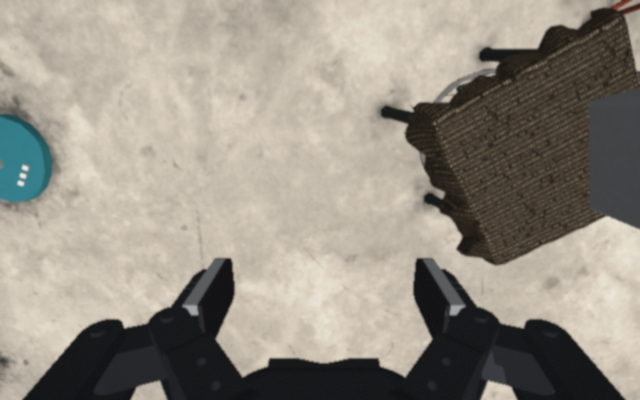

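Candidates: the brown and cardboard block at scene (341,277) / side (314,279), which matches the description, and the blue block at scene (308,255), which is excluded. I'll check the choice in a close crop.

```bash
sed -i "s/np.array(d\['rotation'\])/R(d)/g" h.py; cat >> h.py <<'E'
from scipy.spatial.transform import Rotation as Rn
def R(d): return Rn.from_quat(np.array(d['rotation'])).as_matrix()
def tri(d1,p1,d2,p2):
    A=[];b=[]
    for d,(u,v) in((d1,p1),(d2,p2)):
        r=R(d)@np.array([(u-d['cx'])/d['fx'],(v-d['cy'])/d['fy'],1]);r/=np.linalg.norm(r)
        P=np.eye(3)-np.outer(r,r);A.append(P);b.append(P@np.array(d['eye']))
    return np.linalg.lstsq(np.vstack(A),np.hstack(b),rcond=None)[0]
E
python3 - <<'E'
from h import *
s,e=load('scene0'),load('side0')
for n,a,b in(('caddy nr corner',(272,221),(258,234)),('bar',(341,277),(314,279)),('tin',(396,240),(385,257))):print(n,tri(s,a,e,b))
for z in(0,-50,-100):print(p2w(s,341,277,z),p2w(e,314,279,z))
A=cv2.resize(cv2.imread('pics/scene0.png')[230:320,280:420],None,fx=4,fy=4,interpolation=cv2.INTER_CUBIC)
B=cv2.resize(cv2.imread('pics/scene0.png')[140:240,230:380],None,fx=4,fy=4,interpolation=cv2.INTER_CUBIC)
C=cv2.resize(cv2.imread('pics/side0.png')[230:320,260:420],None,fx=4,fy=4,interpolation=cv2.INTER_CUBIC)
cv2.imwrite('pics/c1.png',cv2.vconcat([cv2.copyMakeBorder(x,0,0,0,640-x.shape[1],0) for x in(A,)]+[cv2.resize(cv2.imread('pics/side0.png')[165:245,230:390],None,fx=4,fy=4,interpolation=cv2.INTER_CUBIC)][:1])[:600])
cv2.imwrite('pics/c2.png',cv2.resize(cv2.imread('pics/scene0.png')[140:240,230:380],None,fx=5,fy=5,interpolation=cv2.INTER_CUBIC))
E
```

```text
caddy nr corner [413.98917686  99.37156466 -29.73256504]
bar [ 470.13230457 -155.01494777    8.25526037]
tin [ 636.38679786 -142.4147788    11.37334092]
[ 473.71813507 -151.02783236    0.        ] [ 472.45424261 -146.17236629    0.        ]
[ 490.5624502  -127.21084289  -50.        ] [491.44954573 -91.45312703 -50.        ]
[ 507.40676533 -103.39385341 -100.        ] [ 510.44484885  -36.73388777 -100.        ]
```

View pics/c1.png

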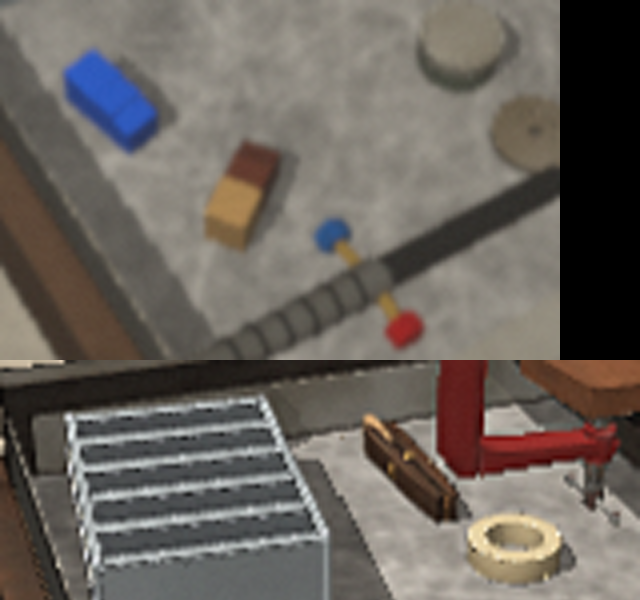

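View pics/c2.png

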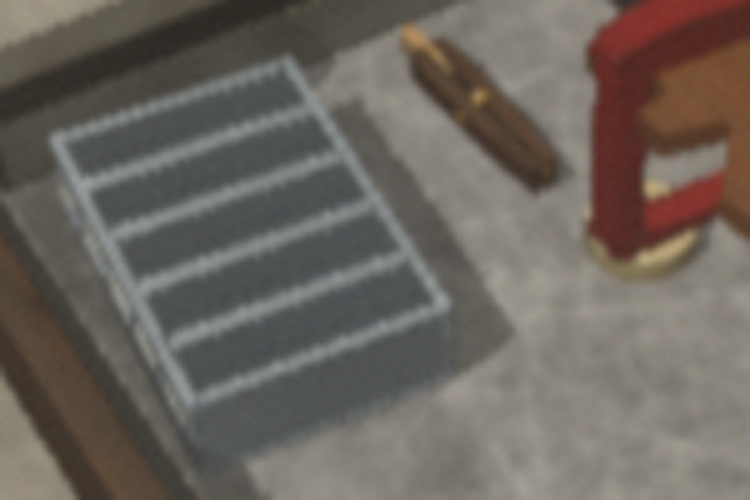

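The bar is the one in the upper crop at (242,195), which is scene (341,279): the brown end points away and up-right, and the cardboard half is toward the robot. The blue block at crop (110,100) is not meant. The caddy's top corners in scene are (241,167), (288,152), (319,201) and (268,221).

```bash
python3 - <<'E'
from h import *
s,e=load('scene0'),load('side0')
C=[p2w(s,u,v,60)[:2] for u,v in((241,167),(288,152),(319.4,200.6),(268.4,221.4))]
D=[p2w(e,230+u/4,165+(v-360)/4,60)[:2] for u,v in((68,415),(265,398),(325,535),(93,565))]
for c in(C,D):
    c=np.array(c);print(c.round(),c.mean(0).round(1),[np.linalg.norm(c[i]-c[i-1]).round() for i in range(4)])
    y=c[0]+c[1]-c[2]-c[3];print('yaw',np.degrees(np.arctan2(y[1],y[0]))-90)
print('bar ends',p2w(s,280+258/4,230+150/4,27),p2w(s,280+225/4,230+222/4,30))
for z in(0,100):print('clamp',p2w(s,230+615/5,140+255/5,z), p2w(e,230+455/4,165+112/4,z))
print('clamp',tri(s,(230+615/5,140+255/5),e,(230+455/4,165+112/4)))
print(Rn.from_quat(read_state()['ee_rot']).as_matrix().round(2))
E
```

```text
[[412. 241.]
 [546. 225.]
 [527.  28.]
 [391.  37.]] [469.  132.7] [np.float64(205.0), np.float64(135.0), np.float64(198.0), np.float64(136.0)]
yaw -5.813916281087955
[[411. 240.]
 [548. 223.]
 [525.  25.]
 [389.  36.]] [468.3 131.1] [np.float64(205.0), np.float64(138.0), np.float64(199.0), np.float64(136.0)]
yaw -6.301754626972084
bar ends [ 484.7143196  -147.77016871   27.        ] [ 443.29883951 -177.35037179   30.        ]
clamp [6.47394901e+02 5.29515575e+01 1.13686838e-13] [677.49619141 179.16821885   0.        ]
clamp [592.68422429 -19.37233405 100.        ] [597.94898515   3.79177668 100.        ]
clamp [580.19534707 -35.67421543 122.53485039]
[[ 0.96 -0.28 -0.  ]
 [-0.28 -0.96 -0.  ]
 [ 0.    0.   -1.  ]]
```

Request:
play_rows(
  series=[
    [23.5,-31.8,0,0,0,-0.325],
    [23.5,-31.8,0,0,0,-0.325],
    [23.5,-31.8,0,0,0,-0.325],
    [23.5,-31.8,0,0,0,-0.325],
    [23.5,-31.8,0,0,0,-0.325],
    [23.5,-31.8,0,0,0,-0.325],
    [23.5,-31.8,0,0,0,-0.325],
    [23.5,-31.8,0,0,0,-0.325],
    [23.5,-31.8,0,0,0,-0.325],
    [23.5,-31.8,0,0,0,-0.325],
    [23.5,-31.8,0,0,0,-0.325],
    [0,-38.4,-6,0,0,-0.325],
    [0,-38.4,-6,0,0,-0.325],
    [0,-38.4,-6,0,0,-0.325],
    [0,-38.4,-6,0,0,-0.325],
    [0,-38.4,-6,0,0,-0.325],
    [0,-38.4,-6,0,0,-0.325],
    [0,-38.4,-6,0,0,-0.325],
    [0,-38.4,-6,0,0,-0.325],
    [0,-38.4,-6,0,0,-0.325],
  ],
  gripper=1,
)

```text
clock: 1.82
position: [430.5, -96.5, 202.2]
ee_rot: [0.887, -0.463, 0.0, -0.0]
contact_force: [1.6, 0.5, -0.0]
gripper_width: 85.3
grasp_force: 0.0
```

```bash
python3 - <<'E'
from h import *
d=snap('wrist','w1'); st=read_state(); print(st['clock'],st['position'],st['joints'],Rn.from_quat(st['ee_rot']).as_matrix().round(3))
print(w2p(d,(464,-162,30)))
E
```

```text
1.8667 [ 429.14207632 -101.04626683  200.72553067] [ 1.39997145e-01  1.25032778e-01 -5.02760730e-01  6.34000711e-04
 -9.46804282e-01  4.61069715e-01] [[ 0.566 -0.825 -0.004]
 [-0.825 -0.566 -0.001]
 [-0.001  0.004 -1.   ]]
(np.float64(335.03547805318584), np.float64(106.2929854805361))
```

View pics/w1.png

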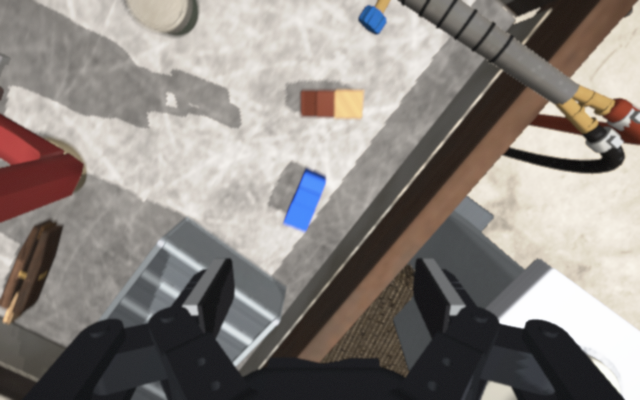

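The wrist view shows the bar at (332,103), with brown end left and cardboard right, nearly square to the gripper. The blue block is at (306,200) and the clamp at (50,170).

```bash
python3 - <<'E'
from h import *
d=load('w1'); im=cv2.imread('pics/w1.png'); 
print('cam fwd',R(d)[:,2].round(3),d['eye'])
h=cv2.cvtColor(im,cv2.COLOR_BGR2HSV); m=((h[...,0]<25)&(h[...,1]>90)).astype(np.uint8); m[:75]=0;m[135:]=0;m[:,:290]=0;m[:,375:]=0
c=max(cv2.findContours(m,0,2)[0],key=cv2.contourArea); r=cv2.minAreaRect(c); b=cv2.boxPoints(r);print(b)
for z in(0,15,30):
    w=np.array([p2w(d,u,v,z)[:2] for u,v in b]);print(z,w.round(1).tolist(),w.mean(0).round(1),[np.linalg.norm(w[i]-w[i-1]).round(1) for i in range(4)])
# corners by model fit
from scipy.optimize import minimize
hull=lambda p:cv2.convexHull(np.array([w2p(d,(p[0]+np.cos(p[2])*x-np.sin(p[2])*y,p[1]+np.sin(p[2])*x+np.cos(p[2])*y,z)) for x,y,z in [(sx,sy,z) for sx in(-28,14) for sy in(-12,12) for z in(0,30)]+[(28,sy,z) for sy in(-12,12) for z in(0,24)]],np.float32))
S=8
M=cv2.resize(m[70:140,280:380],None,fx=S,fy=S,interpolation=cv2.INTER_NEAREST)
def cost(p):
    q=np.zeros_like(M);cv2.fillConvexPoly(q,np.round((hull(p)+.5-[280,70])*S).astype(int),1);return float((q!=M).sum())/S/S
best=min((minimize(cost,[464,-162,a],method='Nelder-Mead',options=dict(initial_simplex=[[464,-162,a],[474,-162,a],[464,-152,a],[464,-162,a+.1]])) for a in(.55,.65)),key=lambda r:r.fun);print(best.x[:2],np.degrees(best.x[2]),best.fun,m.sum())
E
```

```text
cam fwd [-0.177  0.255 -0.95 ] [ 476.64369452 -162.43111035  320.18709848]
[[301.  90.]
 [361.  90.]
 [361. 116.]
 [301. 116.]]
0 [[498.5, -155.4], [450.9, -188.7], [436.2, -169.2], [485.0, -135.1]] [ 467.7 -162.1] [np.float64(24.4), np.float64(58.1), np.float64(24.4), np.float64(59.6)]
15 [[497.5, -155.7], [452.1, -187.4], [438.1, -168.9], [484.6, -136.4]] [ 468.1 -162.1] [np.float64(23.2), np.float64(55.4), np.float64(23.2), np.float64(56.8)]
30 [[496.5, -156.0], [453.3, -186.2], [440.0, -168.6], [484.2, -137.7]] [ 468.5 -162.1] [np.float64(22.1), np.float64(52.7), np.float64(22.1), np.float64(54.0)]
[ 468.44169273 -161.62635765] 35.21947199213793 220.5 1543
```

Request:
play_rows(
  series=[
    [7.5,-13.4,-20,0,0,0.1],
    [7.5,-13.4,-25,0,0,0],
    [7.5,-13.4,-30,0,0,0],
    [7.5,-13.4,-30,0,0,0],
    [7,-13.4,-20,0,0,0],
    [0,0,-7,0,0,0],
    [0,0,0,0,0,0],
    [0,0,0,0,0,0],
    [0,0,0,0,0,0],
  ],
)

```text
clock: 2.62
position: [468.6, -161.2, 71.6]
ee_rot: [0.889, -0.457, 0.001, -0.0]
contact_force: [-0.2, -0.1, -0.0]
gripper_width: 85.4
grasp_force: 0.0
```

```bash
python3 - <<'E'
from h import *
d=snap('wrist','w2'); st=read_state(); print(st['clock'],st['position'],Rn.from_quat(st['ee_rot']).as_matrix().round(3).tolist())
E
```

```text
2.6667 [ 468.7439711  -161.18572239   71.80402329] [[0.583, -0.813, 0.003], [-0.813, -0.583, -0.0], [0.002, -0.002, -1.0]]
```

View pics/w2.png

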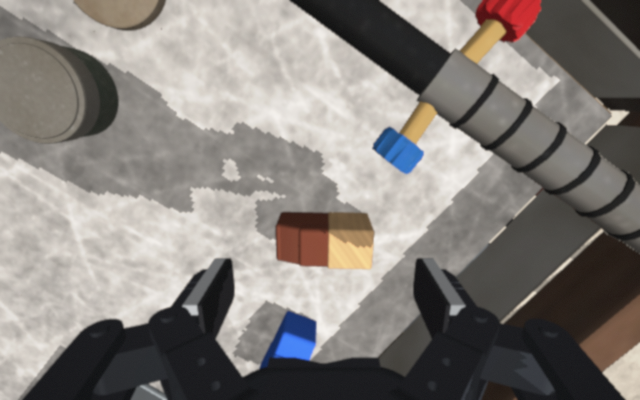

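The bar is between the fingers at about (325,240). The blue block at (290,340) is behind the fingers, and the hose and its valve are clear to the upper right.

```bash
python3 - <<'E'
from h import *
d=load('w2')
for n,u,v,z in(('Btop brown lo',301,265,30),('Bcard lo r',372,268,30),('top-edge card',366,213,0),('top-edge brown',279,213,0)):
    print(n,p2w(d,u,v,z).round(1))
for x,y,z in((-28,-12,30),(-28,12,30),(28,-12,24),(28,12,24),(-28,-12,0),(28,-12,0)):
    a=np.radians(35);print((x,y,z),np.round(w2p(d,(468.4+x*np.cos(a)-y*np.sin(a),-161.6+x*np.sin(a)+y*np.cos(a),z))))
print('blue',p2w(d,316,320,30),p2w(d,287,312,30))
T=Rn.from_quat(read_state()['ee_rot']).as_matrix()
for q in((316,320),(287,312)): print(T.T@(p2w(d,*q,30)-read_state()['position']))
E
```

```text
Btop brown lo [ 472.6 -144.2   30. ]
Bcard lo r [ 438.1 -166.6   30. ]
top-edge card [ 451.9 -184.7    0. ]
top-edge brown [ 497.7 -151.8    0. ]
(-28, -12, 30) [375. 228.]
(-28, 12, 30) [373. 266.]
(28, -12, 24) [276. 222.]
(28, 12, 24) [277. 260.]
(-28, -12, 0) [368. 209.]
(28, -12, 0) [281. 208.]
blue [ 443.54647176 -117.99527301   30.        ] [ 461.28869337 -112.45716764   30.        ]
[-49.85720948  -4.59126906  41.72630063]
[-44.02152949 -22.23778231  41.77577715]
```

Request:
play_rows(
  series=[
    [-1,1,-14,0,0,0],
    [0,0,-14,0,0,0],
    [0,0,-10,0,0,0],
    [0,0,-4,0,0,0],
    [0,0,0,0,0,0],
    [0,0,0,0,0,0],
  ],
)

```text
clock: 3.17
position: [467.7, -160.5, 29.3]
ee_rot: [0.889, -0.457, 0.001, -0.0]
contact_force: [0.3, -1.1, 0.6]
gripper_width: 85.5
grasp_force: 0.0
```

Request:
play_rows(
  series=[
    [0,0,0,0,0,0],
    [0,0,0,0,0,0],
    [0,0,0,0,0,0],
    [0,0,0,0,0,0],
    [0,0,0,0,0,0],
    [0,0,0,0,0,0],
    [0,0,0,0,0,0],
    [0,0,0,0,0,0],
  ],
  gripper=0.3,
)

```text
clock: 3.83
position: [467.8, -160.8, 29.5]
ee_rot: [0.889, -0.457, 0.001, -0.0]
contact_force: [-1.0, 0.7, 4.9]
gripper_width: 54.9
grasp_force: 64.0
```

Request:
play_rows(
  series=[
    [0,0,10,0,0,0],
    [0,0,30,0,0,0],
    [0,0,30,0,0,0],
    [0,0,30,0,0,0],
    [0,0,20,0,0,0],
    [0,38,0,0,0,-0.63],
    [0,38,0,0,0,-0.63],
    [0,38,0,0,0,-0.63],
    [0,38,0,0,0,-0.63],
    [0,38,0,0,0,-0.63],
    [0,38,0,0,0,-0.63],
    [0,38,0,0,0,-0.63],
    [0,38,0,0,0,-0.63],
    [0,38,0,0,0,-0.63],
    [0,38,0,0,0,-0.63],
    [0,38,0,0,0,-0.63],
    [0,10,0,0,0,0],
    [0,0,0,0,0,0],
    [0,0,0,0,0,0],
  ],
)

```text
clock: 5.42
position: [466.4, 267.2, 147.9]
ee_rot: [-0.67, 0.743, 0.0, -0.001]
contact_force: [0.1, -1.2, -1.9]
gripper_width: 54.8
grasp_force: 63.9
```

```bash
python3 - <<'E'
from h import *
d=snap('wrist','w3'); st=read_state(); print(st['clock'],st['position'],Rn.from_quat(st['ee_rot']).as_matrix().round(3).tolist())
E
```

```text
5.4667 [466.44400309 266.31741941 147.90483841] [[-0.105, -0.994, -0.001], [-0.994, 0.105, -0.001], [0.001, 0.001, -1.0]]
```

View pics/w3.png

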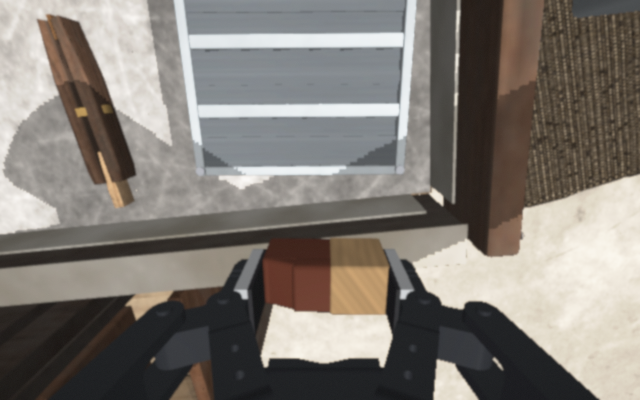

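The wrist view shows the caddy's +y end: top corners at (196,176) and (405,172), divider 1/2 at rows 104-117 and divider 2/3 at rows 33-48. The bar is held level at (325,277).

```bash
python3 - <<'E'
from h import *
d=load('w3'); im=cv2.imread('pics/w3.png'); g=cv2.cvtColor(im,cv2.COLOR_BGR2GRAY)
for u in(230,300,370):
    c=g[:185,u].astype(int); b=(c>175); e=np.flatnonzero(np.diff(b.astype(int))); print(u,e.tolist())
for v in(20,75,90,135):
    r=g[v,160:440].astype(int); e=np.flatnonzero(np.diff((r>175).astype(int)))+160; print('row',v,e.tolist())
# predict with caddy (468.7,131.9) yaw -6
a=np.radians(-6)
P=lambda x,y,z:np.round(w2p(d,(468.7+x*np.cos(a)-y*np.sin(a),131.9+x*np.sin(a)+y*np.cos(a),z)),1)
print('corners',P(-70,102,60),P(70,102,60),'div12 edges at x=0',P(0,64,60),P(0,56,60),'23',P(0,24,60),P(0,16,60))
print('div12 at x=+50,-50',P(50,60,60),P(-50,60,60))
E
```

```text
230 [33, 47, 104, 117, 173]
300 [33, 47, 103, 116, 165, 174]
370 [32, 46, 102, 115]
row 20 [175, 185, 405, 415]
row 75 [182, 193, 401, 411]
row 90 [160, 184, 194, 400, 409]
row 135 [170, 190, 200, 397, 406]
corners [403.6 172.2] [196.1 171.9] div12 edges at x=0 [298.6 113.7] [298.3 100.6] 23 [297.   44.4] [296.7  29.4]
div12 at x=+50,-50 [219.4 107.1] [377.4 107.3]
```

```bash
python3 - <<'E'
from h import *
from scipy.optimize import least_squares
d=load('w3')
def P(p,x,y,z=60):
    a=p[2];return np.array(w2p(d,(p[0]+x*np.cos(a)-y*np.sin(a),p[1]+x*np.sin(a)+y*np.cos(a),z)))
def on(p,A,B,q):
    a,b=P(p,*A),P(p,*B);n=np.array([-(b-a)[1],(b-a)[0]])/np.linalg.norm(b-a);return n@(np.array(q)-a)
H=[((-60,y),(60,y),(u,v)) for y,vs in((16,(33.5,33.5,32.5)),(24,(47.5,47.5,46.5)),(56,(104.5,103.5,102.5)),(64,(117.5,116.5,115.5))) for u,v in zip((230,300,370),vs)]
V=[((x,-20),(x,100),(u,v)) for x,us in((70,(175.5,182.5,184.5,190.5)),(64,(185.5,193.5,194.5,200.5)),(-64,(405.5,401.5,400.5,397.5)),(-70,(415.5,411.5,409.5,406.5))) for u,v in zip(us,(20,75,90,135))]
r=least_squares(lambda p:[on(p,*h) for h in H+V],[468.7,131.9,-.1],x_scale=[10,10,.1]);p=r.x
print('caddy',p[:2],np.degrees(p[2]),np.abs(r.fun).max())
for k in range(5):
    y=80-40*k;print(k+1,(p[0]-y*np.sin(p[2])).round(1),(p[1]+y*np.cos(p[2])).round(1))
zt=148;b=[((265,307),zt-6),((388,313),zt),((290,309),zt-6+0),((331,313),zt)]
T=np.array([[-.105,-.994,0],[-.994,.105,0],[0,0,-1]]);o=np.array([466.44,266.8,147.9])
for (q,z) in b: print(q,(T.T@(p2w(d,*q,z)-o)).round(1))
for q in((265,240),(385,238)):print('bottom edge',q,(T.T@(p2w(d,*q,118.5)-o)).round(1))
E
```

```text
caddy [469.64981076 133.58205129] -5.462657613196575 0.8129750698502373
1 477.3 213.2
2 473.5 173.4
3 469.6 133.6
4 465.8 93.8
5 462.0 53.9
(265, 307) [-14.  -27.9   5.9]
(388, 313) [-12.6  28.6  -0.1]
(290, 309) [-15.1 -16.2   5.9]
(331, 313) [-12.6   2.9  -0.1]
bottom edge (265, 240) [  9.4 -30.8  29.4]
bottom edge (385, 238) [10.6 31.4 29.4]
```

Request:
play_rows(
  series=[
    [3.4,-18.2,-10,0,0,0.03],
    [3.4,-18.2,-10,0,0,0.03],
    [3.4,-18.2,-10,0,0,0.03],
    [0,0,-13,0,0,0],
    [0,0,-13,0,0,0],
    [0,0,0,0,0,0],
    [0,0,0,0,0,0],
    [0,0,0,0,0,0],
  ],
)

```text
clock: 6.13
position: [477.7, 212.1, 93.1]
ee_rot: [-0.672, 0.74, -0.0, 0.0]
contact_force: [0.8, -0.0, -1.0]
gripper_width: 54.8
grasp_force: 63.9
```

```bash
python3 -c "
from h import *
s=read_state();print(s['position'],s['contact_force'],Rn.from_quat(s['ee_rot']).as_matrix()[:,1])"
```

```text
[477.65514457 212.14327003  93.07823194] [ 0.79009326 -0.03154646 -1.0150145 ] [-9.95382867e-01  9.59809111e-02 -7.82693345e-04]
```

Aligned over pocket 1, so I'll press in gently.

Request:
play_rows(
  series=[
    [0,0,-8,0,0,0],
    [0,0,-8,0,0,0],
    [0,0,-7,0,0,0],
    [0,0,0,0,0,0],
    [0,0,-2,0,0,0],
    [0,0,-2,0,0,0],
    [0,0,-2,0,0,0],
    [0,0,-2,0,0,0],
    [0,0,0,0,0,0],
    [0,0,0,0,0,0],
  ],
)

```text
clock: 6.97
position: [477.3, 212.8, 61.5]
ee_rot: [-0.673, 0.74, -0.0, 0.0]
contact_force: [-1.2, -0.5, 0.9]
gripper_width: 54.9
grasp_force: 64.2
```

Request:
play_rows(
  series=[
    [0,0,-1,0,0,0],
    [0,0,-1,0,0,0],
    [0,0,-1,0,0,0],
    [0,0,-0.5,0,0,0],
    [0,0,0,0,0,0],
    [0,0,0,0,0,0],
  ],
)

```text
clock: 7.47
position: [477.4, 212.9, 61.4]
ee_rot: [-0.673, 0.74, -0.0, 0.0]
contact_force: [-7.8, -0.7, 24.2]
gripper_width: 54.5
grasp_force: 67.5
```

Request:
play_rows(
  series=[
    [0,0,10,0,0,0],
    [0,0,14,0,0,0],
    [0,0,11,0,0,0],
    [-1.9,-19.9,0,0,0,0],
    [-1.9,-19.9,0,0,0,0],
    [0,0,0,0,0,0],
    [0,0,0,0,0,0],
    [0,0,0,0,0,0],
    [0,0,-8,0,0,0],
    [0,0,-8,0,0,0],
    [0,0,-7,0,0,0],
    [0,0,0,0,0,0],
    [0,0,-2,0,0,0],
    [0,0,-2,0,0,0],
    [0,0,-2,0,0,0],
    [0,0,-2.5,0,0,0],
    [0,0,-1,0,0,0],
    [0,0,0,0,0,0],
    [0,0,0,0,0,0],
  ],
)

```text
clock: 9.05
position: [473.4, 173.0, 64.4]
ee_rot: [-0.673, 0.74, -0.0, 0.0]
contact_force: [-10.9, -1.6, 28.9]
gripper_width: 54.7
grasp_force: 68.2
```

Request:
play_rows(
  series=[
    [0,0,10,0,0,0],
    [0,0,12,0,0,0],
    [0,0,10.5,0,0,0],
    [-1.9,-19.9,0,0,0,0],
    [-1.9,-19.9,0,0,0,0],
    [0,0,0,0,0,0],
    [0,0,0,0,0,0],
    [0,0,0,0,0,0],
    [0,0,-8,0,0,0],
    [0,0,-8,0,0,0],
    [0,0,-7,0,0,0],
    [0,0,0,0,0,0],
    [0,0,-2,0,0,0],
    [0,0,-2,0,0,0],
    [0,0,-2,0,0,0],
    [0,0,-2.5,0,0,0],
    [0,0,-1,0,0,0],
    [0,0,0,0,0,0],
    [0,0,0,0,0,0],
  ],
)

```text
clock: 10.63
position: [469.6, 133.0, 60.2]
ee_rot: [-0.673, 0.74, 0.0, -0.0]
contact_force: [0.5, -1.3, -2.3]
gripper_width: 54.7
grasp_force: 64.0
```

Request:
play_rows(
  series=[
    [0,0,-1,0,0,0],
    [0,0,-1,0,0,0],
    [0,0,-1,0,0,0],
    [0,0,0,0,0,0],
    [0,0,0,0,0,0],
  ],
)

```text
clock: 11.05
position: [469.7, 133.1, 57.3]
ee_rot: [-0.673, 0.74, -0.0, 0.0]
contact_force: [1.3, -0.1, -1.8]
gripper_width: 54.8
grasp_force: 64.0
```

Request:
play_rows(
  series=[
    [0,0,-4,0,0,0],
    [0,0,-4,0,0,0],
    [0,0,-4,0,0,0],
    [0,0,-4,0,0,0],
    [0,0,-3,0,0,0],
    [0,0,-1,0,0,0],
    [0,0,-1,0,0,0],
    [0,0,0,0,0,0],
    [0,0,0,0,0,0],
  ],
)

```text
clock: 11.8
position: [469.5, 133.0, 36.1]
ee_rot: [-0.672, 0.74, 0.0, -0.0]
contact_force: [0.3, 0.1, -3.1]
gripper_width: 54.7
grasp_force: 65.1
```

Request:
play_rows(
  series=[
    [0,0,-0.7,0,0,0],
    [0,0,-0.7,0,0,0],
    [0,0,-0.7,0,0,0],
    [0,0,0,0,0,0],
    [0,0,0,0,0,0],
  ],
)

```text
clock: 12.22
position: [469.9, 133.2, 34.5]
ee_rot: [-0.673, 0.74, -0.0, 0.0]
contact_force: [-1.2, 0.6, 2.1]
gripper_width: 55.2
grasp_force: 65.0
```

Request:
play_rows(
  series=[
    [0,0,0,0,0,0],
    [0,0,0,0,0,0],
    [0,0,0,0,0,0],
    [0,0,0,0,0,0],
    [0,0,0,0,0,0],
    [0,0,0,0,0,0],
  ],
  gripper=0.82,
)

```text
clock: 12.72
position: [469.7, 133.1, 34.2]
ee_rot: [-0.673, 0.74, -0.0, 0.0]
contact_force: [0.4, 0.3, -0.8]
gripper_width: 70.0
grasp_force: 0.8
```

Request:
play_rows(
  series=[
    [0,0,4,0,0,0],
    [0,0,6,0,0,0],
    [0,0,8,0,0,0],
    [0,0,12,0,0,0],
    [0,0,15,0,0,0],
    [0,0,20,0,0,0],
    [0,0,30,0,0,0],
    [0,0,30,0,0,0],
    [0,30,20,0,0,0],
    [0,35,0,0,0,0],
    [0,35,0,0,0,0],
    [0,30,0,0,0,0],
    [0,0,0,0,0,0],
    [0,0,0,0,0,0],
    [0,0,0,0,0,0],
  ],
)

```text
clock: 13.97
position: [469.3, 262.9, 179.7]
ee_rot: [-0.673, 0.74, 0.0, 0.0]
contact_force: [0.7, 0.0, 0.6]
gripper_width: 69.9
grasp_force: 0.0
```

```bash
python3 - <<'E'
from h import *
d=snap('wrist','w4'); s=snap('scene','s4')
cv2.imwrite('pics/m4.png',cv2.vconcat([cv2.resize(d['image'][:,:,::-1],(480,300)),cv2.resize(s['image'][140:240,230:390,::-1],(480,300),interpolation=cv2.INTER_CUBIC)]))
E
```

```text
(no output)
```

View pics/m4.png

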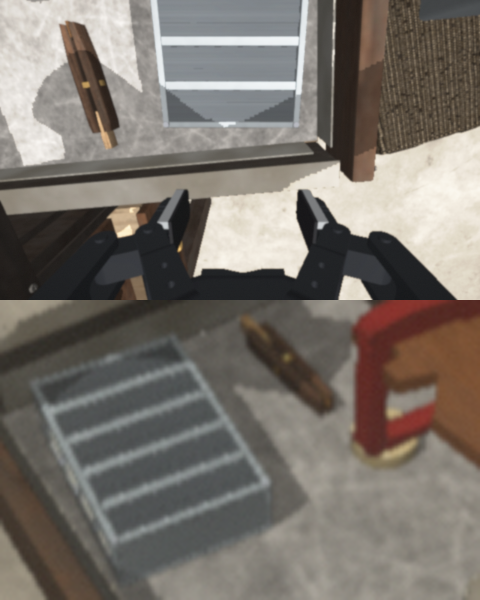

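The gripper is empty, every pocket's leaves look shut (wrist rows 0-120, all five in the scene crop), and the ring clamp at (90,85) is unmoved.

```bash
python3 -c "
from h import *
print(job_done())"
```

```text
the job is handed in; nothing more can be done
None
```

The compound bar is on the floor of pocket 3, the empty one: pockets 1 and 2 stopped hard and pocket 3 let it through to the floor. Pictures after the arm withdrew show all the leaves shut and the ring clamp unmoved. I didn't look again at the felt wheel or the tin, but the arm stayed clear of both. The job was handed in at about 14 s.

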